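# Swab a sealed joint and hold the swab home in the analyser

## Task

Take the square-handled swab pen from the rack and wipe its sprung bud lightly and slowly (a few centimetres a second) along the whole L-shaped rubber seam of the metal panel, from the free end of the long leg, round the corner, to the end of the short leg. Then put the swab upright into the analyser's well and press its flange on the sprung collar, gently and without forcing it, until the collar meets its stop. Finish while still gripping the swab and holding the collar fully down; leave the other things on the bench where they are.

Things in the scene. Friction and masses are not known exactly. Their poses are not given: they have to be found in the camera images.
- swab: white swab pen, upright in one of the rack's 3 holes, the only thing there with a square handle. Origin: centre of its flange's underside (resting on the rack's top), z up, x and y square to the handle's sides. Flange: disc 30 mm across, z 0 to 4 mm. Handle: 22 x 22 mm, z 4 to 64 mm. Shaft: 8 mm across, z 0 to -49 mm. Sprung bud below, its point at z = -56 mm when free. About 70 g
- bud_point (a point): lowest point of the swab's bud (a ball 8 mm across). The bud slides up into the shaft by up to 6 mm when pressed, about 0.6 N to start, 1.5 N fully in; aim for about half its travel when wiping
- rack: grey block fixed on the bench, 60 (x) x 160 (y) x 65 mm high, origin centre of its underside; three holes 16 mm across through its top at y = -50, 0 and +50 mm. Pinch the handle across the rack's x direction to keep clear of the neighbouring tubes
- panel: metal worktop sample fixed on the bench, 200 (x) x 160 (y) x 12 mm, origin centre of its underside, z up. Its flat top carries a flush dark rubber seam 6 mm wide shaped as an L: long leg from (-50,-30) to (50,-30) mm, short leg from there to (50,30) mm
- seam_1 (a point): point on the seam at the panel's top: start of the seam (free end of its long leg)
- seam_2 (a point): point on the seam at the panel's top: first third of the long leg
- seam_3 (a point): point on the seam at the panel's top: second third of the long leg
- seam_4 (a point): point on the seam at the panel's top: corner
- seam_5 (a point): point on the seam at the panel's top: middle of the short leg
- seam_6 (a point): point on the seam at the panel's top: end of the short leg
- analyser: black portable instrument fixed on the bench, 300 (x) x 280 (y) mm, deck 90 mm above the bench; its open screen lid stands on the -y side of the deck, leaning away, up to about 290 mm above the bench. Origin centre of its underside. The measuring well is at x = -60, y = +80 mm on the deck, inside the metal collar
- well (a point): centre of the well's mouth at deck height; the well is 24 mm across, open 90 mm down to the bench
- collar_top (a point): centre of the top face of the sprung metal collar, a ring 42 mm outside, 18 mm bore, standing 16 mm above the deck when free; the swab's shaft goes through its bore, the flange lands on its top. It moves with the collar
- collar (a joint): how far the collar is pressed down, m: 0 free, 0.010 at its hard stop. The spring takes 4 N to start and 9 N at the stop, and pushes it up again when let go
- tube_a: bystander: tube with a round white cap 21 mm across and 18 mm high, in the rack
- tube_b: bystander: the other capped tube in the rack, the same
- reagent: bystander: brown bottle, 60 mm across, 140 mm high, origin centre of its underside
- jar: bystander: jar, 56 mm across, 75 mm high
- beaker: bystander: open glass beaker, 66 mm across, 85 mm high
- dish: bystander: flat closed dish, 90 mm across, 15 mm high
- cuvette_box: bystander: grey box, 70 x 100 x 35 mm
- pipette: bystander: pipette lying down, 230 mm long, 28 mm thick, origin under its barrel 20 mm from the plunger end; it points along its x
Not all that is in view belongs to the job. What is shaped like the rack but green or red is not meant.

How it is judged:
On the way, in this order (a step that is already met when the one before it is completed fails the run):
1. the swab is lifted out of the rack by the gripper (z of bud_point in the frame of rack above 0.068 m and contact force between the fingers and swab above 2 N), for 0.1 s.
2. the swab's bud touches the panel within 8 mm of the start of the seam (free end of its long leg) (distance between bud_point and seam_1 below 0.008 m and contact force between swab and panel above 0.15 N), for 0.04 s.
3. the swab's bud touches the panel within 8 mm of the first third of the long leg (distance between bud_point and seam_2 below 0.008 m and contact force between swab and panel above 0.15 N), for 0.04 s.
4. the swab's bud touches the panel within 8 mm of the second third of the long leg (distance between bud_point and seam_3 below 0.008 m and contact force between swab and panel above 0.15 N), for 0.04 s.
5. the swab's bud touches the panel within 8 mm of the corner (distance between bud_point and seam_4 below 0.008 m and contact force between swab and panel above 0.15 N), for 0.04 s.
6. the swab's bud touches the panel within 8 mm of the middle of the short leg (distance between bud_point and seam_5 below 0.008 m and contact force between swab and panel above 0.15 N), for 0.04 s.
7. the swab's bud touches the panel within 8 mm of the end of the short leg (distance between bud_point and seam_6 below 0.008 m and contact force between swab and panel above 0.15 N), for 0.04 s.
8. the swab is in the well and its flange presses the collar down to its stop (value of joint collar above 0.0088 m and contact force between swab and analyser above 6 N and contact force between the fingers and swab above 2 N and contact force between each of the arm, the fingers and analyser below 1 N and z of bud_point in the frame of well below -0.035 m and horizontal distance between swab and well below 0.008 m and angle between swab's own z axis and vertical below 0.14 rad), for 0.3 s.
At the end, for the whole second after the job is handed in: The swab stands upright (within 8 degrees) with its shaft in the well, its flange holds the collar down at its stop (at least 8.8 of 10 mm) with more than 6 N, the gripper still grips the swab, and neither the fingers nor the arm touch the analyser (all of step 8); the arm keeps its last pose, push and grip.
It fails at once if the swab dragged faster than 12 cm/s while touching the panel (contact force between swab and panel above 0.15 N and linear speed of swab above 0.12 m/s).
It fails at once if the swab pressed on the panel with more than 15 N (contact force between swab and panel above 15 N).
It fails at once if the swab forced on the analyser with more than 40 N (contact force between swab and analyser above 40 N).
It fails at once if a bystander moved more than 3 cm or tipped over (distance of any of tube_a, tube_b, reagent, jar, beaker, dish, cuvette_box, pipette from where it was at the start of the episode above 0.03 m or angle between any of tube_a, tube_b, reagent, jar, beaker, dish, cuvette_box's own z axis and vertical above 0.5 rad).
It also fails if it takes over 58 s, if anything falls off the work surface, if the arm or the gripper's body presses on something with over 40 N, if the wrist force passes 120 N, or if a joint passes its speed limit or range.

## Robot

A 7-joint arm with a two-finger parallel gripper is mounted at the origin on the work surface. World frame = base frame: x ahead of the robot, y to its left, z up, the work surface at z = 0. Lengths are in m, angles in rad, forces in N, time in s.
With the tool pointing down it reaches from about 0.4 to 0.85 m from the base axis. Payload 6.9 kg.
Tool frame: the origin (TCP) lies at the very end of the fingers, on their centre line; the grasp point (between the pads) lies 19 mm behind it; z points along the fingers, y is the line along which they close (so a half turn about z gives the same grasp; the last joint's range is limited). The gripper opens to 85 mm and grips with 20 to 120 N. Pads are 22 mm wide; open, the fingers measure 114 mm over their backs; the gripper's body (76 mm by 85 mm) begins 54 mm behind the grasp point. The pads swing forward as they close: fully open they stand 13 mm farther back than shut.
Start: joints at [1.397, 0.507, -0.238, 1.5, 0.126, 1.149, -0.155], TCP at [0.173, -0.601, 0.231] pointing down, gripper open.
Joint ranges: [-3.08, 3.08], [-0.24, 2.05], [-1.43, 1.35], [0, 2.5], [-1.52, 4.66], [0.17, 1.96], [-2.89, 2.89]. Speed limits (rad/s): [2.39, 2.39, 3.14, 3.14, 3.14, 3.14, 3.14].

## Interface

Orientations are given as a 3x3 rotation matrix whose columns are the frame's x, y, z axes.
In Python, from workcell import arm gives the robot as it stands.
- The arm moves only by the tool jog_arm, never from a script. Its argument "commands" is a list of rows, each a list of 6 numbers: the shift along the tool's x, y, z in cm, then the turn, a rotation vector about the tool's x, y, z in rad. A call has 1 to 12 rows; each row shifts and turns the commanded pose from where the row before left it, along the tool's axes as they then stand; what a row does not reach is not made up. A row lasts 1/8 s, in which the tool goes at most 62.5 mm and 10.7 degrees, less where a joint would pass 70% of its speed; a pose out of reach is approached as far as the arm can. A call with a gripper value outside its range is refused whole. "claw" is the closure in counts, from 0 (fully open) to 255 (shut), set as the call begins (left out, the last holds). The fingers move at their own pace and stop on an object; the grip force is fixed at half the most. Time passes only in rows, so rows that do not move let the fingers close. It gives the time, the measured TCP pose, the force, the opening and the grip force at its end, in the units of the state.
- arm.observe(): the state, without advancing time (a new reading comes with each control period).
- arm.grab_frame(name): name is "scene" or "top"; returns the picture (420x560x3 uint8, blue, green, red); there is no depth.
- arm.camera_params(name): a dict with "intrinsics" (3x3 intrinsics, pixels), "k1" (the pictures are not rectified: a ray, as slopes to the right and down, at radius r is drawn at 1 + k1 r^2 times it, then the intrinsics apply), "eye" and "orientation" of the camera in the world. Camera axes: x right, y up, looking along -z (the intrinsics and any distortion apply to the point x, -y, -z); pixel columns grow to the right and rows downward; lengths in m; the calibration is good to about 2 mm. A picture is of the moment at which its call begins. camera_params takes no time and is no camera call.
- arm.close_job(): hands the job in; it is judged then, once.
Trained networks look in the newest picture that a camera, given by its name, has taken for a name from the list of things; names that differ only in an ending like _2 or _b are one class to them, and where a whole thing is asked for, a point or a joint stands for the part that bears it (a point fixed in the world has none). Each returns a list of dicts, best first, with "conf" (0 to 1); they miss things now and then, are a little off and sometimes report something else, mostly with a low value. They report only what shows in the picture. A call takes as long as a camera call. They do not tell look-alikes from the thing itself.
- arm.boxes_of(camera, thing): "bbox" ([left, top, right, bottom] in pixels, round what is visible of it).
The state is a dict: "time": time; "q": joint angles; "qd": joint speeds; "effort": joint torques, N m; "position": TCP position; "tcp_rot": TCP orientation; "force": force on the tool from outside, world axes, zero at the start; "torque": the same for the moment, N m; "grip_width": finger opening in m; "grasp_force": force on a finger pad.
Only numpy, scipy, OpenCV 4.12 (cv2) and the standard library are available. Lean on these libraries where they do the work, as an engineer would, in place of code of your own. Each camera call takes 0.05 s, during which the arm holds its last target. There are 200 camera calls.

## Working session

There is one attempt and no reset: what is moved stays moved. The work goes in short steps, Python scripts to look and compute and a tool call to move; the robot and the scene stay as the last step left them, time stands still between calls to the robot, and variables do not carry over. Pictures are saved under pics/ and viewed, at most 10 in all, crops included, and the job is handed in when it is done.

Besides the shell and the picture viewer there is one more tool, called after "Request:" as a command line: name --pt "numbers of a row" for each row, then --argument value for the rest. jog_arm: Moves the arm, as the interface text tells. Its arguments: {"type":"object","properties":{"commands":{"type":"array"},"claw":{"type":"number"}},"required":["commands"]}

```bash
ls; mkdir -p pics; python3 - <<'E'
from workcell import arm
import cv2
for n in("scene","top"):
    cv2.imwrite(f"pics/{n}0.png",arm.grab_frame(n)); print(n,arm.camera_params(n))
    for t in("swab","rack","panel","analyser","collar_top","tube_a"):
        print(t,[( [round(x) for x in d["bbox"]],round(d["conf"],2)) for d in arm.boxes_of(n,t)])
s=arm.observe();print(s["time"],s["position"],s["tcp_rot"])
E
```

```text
pics
scene {'intrinsics': array([[511.28226822,   0.        , 275.57893156],
       [  0.        , 511.28226822, 207.94507298],
       [  0.        ,   0.        ,   1.        ]]), 'k1': -0.008617729959942309, 'eye': array([1.25900081, 0.14086799, 0.99221945]), 'orientation': array([[-0.15227811, -0.74511839,  0.649315  ],
       [ 0.98829787, -0.10890279,  0.10680588],
       [-0.00887081,  0.65798083,  0.75298243]])}
swab [([425, 235, 444, 261], 0.71)]
rack [([366, 244, 449, 284], 0.85), ([365, 132, 428, 168], 0.74), ([389, 192, 463, 229], 0.6)]
panel [([223, 198, 301, 270], 0.71)]
analyser [([0, 115, 178, 304], 0.74)]
collar_top [([131, 192, 151, 208], 0.57)]
tube_a [([381, 244, 390, 260], 0.49), ([226, 200, 302, 273], 0.3)]
top {'intrinsics': array([[437.41137362,   0.        , 267.74625177],
       [  0.        , 437.41137362, 202.4205236 ],
       [  0.        ,   0.        ,   1.        ]]), 'k1': -0.13060384222177487, 'eye': array([ 0.33615781, -0.01601079,  1.38655482]), 'orientation': array([[-0.02410022,  0.99139717, -0.12865   ],
       [-0.99964219, -0.02539203, -0.00841035],
       [-0.01160468,  0.12840128,  0.9916544 ]])}
swab []
rack [([118, 230, 174, 258], 0.91), ([140, 302, 197, 326], 0.65), ([363, 192, 372, 204], 0.36), ([204, 108, 226, 136], 0.27)]
panel [([242, 174, 298, 243], 0.7)]
analyser [([329, 94, 495, 236], 0.93), ([293, 237, 330, 264], 0.5)]
collar_top [([363, 193, 377, 207], 0.62), ([328, 98, 495, 237], 0.48)]
tube_a [([244, 177, 298, 242], 0.66), ([172, 180, 181, 188], 0.39)]
0.7 [ 0.17254925 -0.60068065  0.23128499] [[ 9.61129948e-01  2.76096402e-01 -1.25852000e-05]
 [ 2.76096402e-01 -9.61129948e-01  2.49416118e-05]
 [-5.20972339e-06 -2.74468585e-05 -1.00000000e+00]]
```

```bash
python3 - <<'E'
import cv2,numpy as np
a=cv2.imread("pics/scene0.png");b=cv2.imread("pics/top0.png")
cv2.imwrite("pics/scene0b.png",cv2.resize(a,(800,600),interpolation=cv2.INTER_CUBIC))
cv2.imwrite("pics/top0b.png",cv2.resize(b,(800,600),interpolation=cv2.INTER_CUBIC))
E
```

```text
(no output)
```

View pics/scene0b.png

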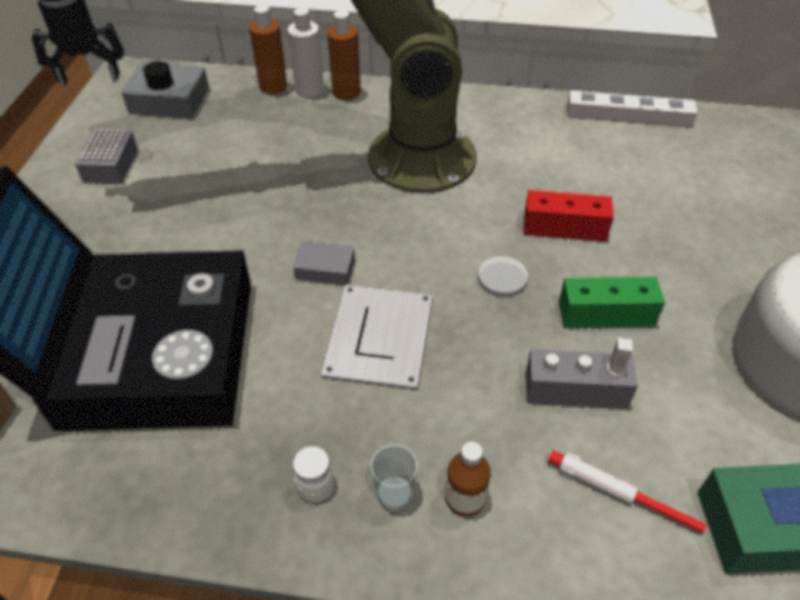

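View pics/top0b.png

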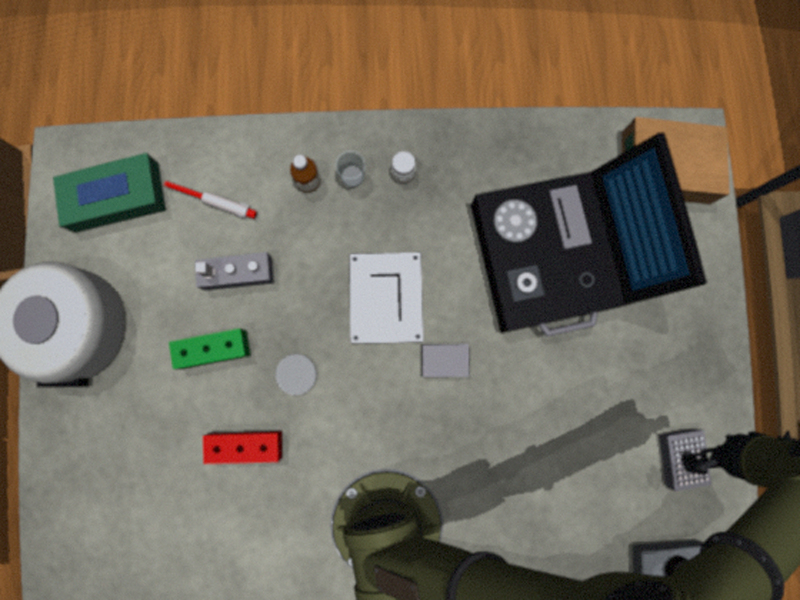

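Candidates for the swab are three items in the grey rack, in 800x600 scene pixels: round caps at (552,358) and (585,362), and the square handle at (622,355), which matches the description. The red and green racks at (568,215) and (610,300) are empty decoys. I'll check this in a close crop along with the panel and collar.

```bash
cat > h.py <<'E'
import numpy as np,cv2
from workcell import arm
C={n:arm.camera_params(n) for n in("scene","top")}
def proj(n,P):
    c=C[n];p=(np.atleast_2d(P)-c["eye"])@c["orientation"]
    s=np.c_[p[:,0]/-p[:,2],-p[:,1]/-p[:,2]]; s=s*(1+c["k1"]*(s**2).sum(1))[:,None]
    K=c["intrinsics"];return s*[K[0,0],K[1,1]]+K[:2,2]
def ray(n,uv):
    c=C[n];K=c["intrinsics"];d=(np.asarray(uv,float)-K[:2,2])/[K[0,0],K[1,1]];s=d.copy()
    for _ in range(10): s=d/(1+c["k1"]*(s@s))
    return c["orientation"]@np.array([s[0],-s[1],-1.])
def onplane(n,uv,z):
    d=ray(n,uv);e=C[n]["eye"];return e+d*(z-e[2])/d[2]
def crop(img,x,y,w,h,k):
    a=cv2.resize(img[y:y+h,x:x+w],None,fx=k,fy=k,interpolation=cv2.INTER_CUBIC)
    for i in range(0,w,10):
        cv2.line(a,(i*k,0),(i*k,6),(0,0,255),1); cv2.putText(a,str(x+i),(i*k,16),0,.3,(0,0,255))
    for j in range(0,h,10):
        cv2.line(a,(0,j*k),(6,j*k),(0,0,255),1); cv2.putText(a,str(y+j),(8,j*k+4),0,.3,(0,0,255))
    return a
E
python3 - <<'E'
from h import *
s=cv2.imread("pics/scene0.png");t=cv2.imread("pics/top0.png")
a=np.vstack([np.hstack([crop(s,360,230,100,60,4),crop(t,130,170,100,60,4)]),np.hstack([crop(s,220,195,100,85,4),crop(t,235,170,100,85,4)])])
cv2.imwrite("pics/m1.png",a);print(a.shape)
E
```

```text
(580, 800, 3)
```

View pics/m1.png

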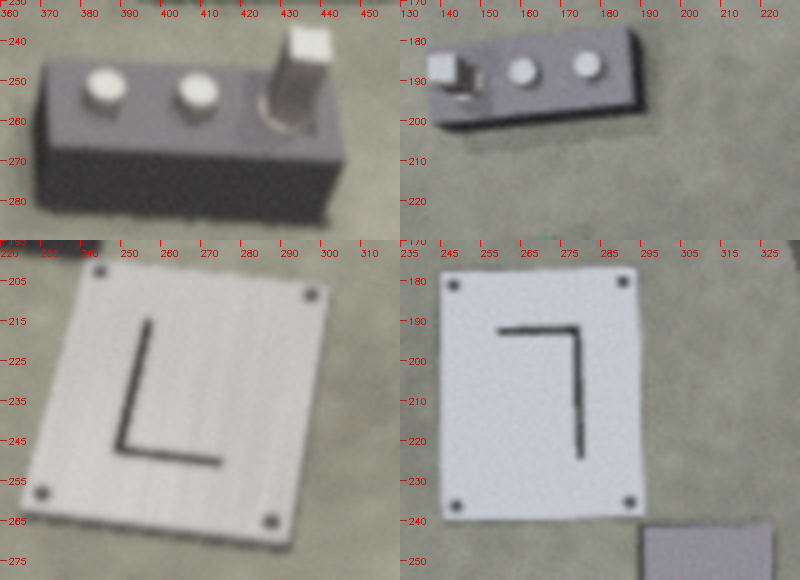

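The crop confirms the swab: a square handle in the grey rack, top at scene (437,240) and top-camera (140,187). The two neighbours have round caps. The L seam is clear in both views.

```bash
cat > fit.py <<'E'
from h import *
from scipy.optimize import least_squares
def fit(name,obs,x0):
    def W(p,m):
        m=np.array(m)/1000;c,s=np.cos(p[2]),np.sin(p[2]);return np.array([p[0]+c*m[0]-s*m[1],p[1]+s*m[0]+c*m[1],m[2]])
    for cams in(("scene",),("top",),("scene","top")):
        f=lambda p:np.concatenate([proj(n,W(p,m))[0]-uv for n,m,uv in obs if n in cams])
        r=least_squares(f,x0,loss="soft_l1");print(name,cams,r.x.round(4))
    print(r.fun.reshape(-1,2).round(1).tolist() if len(r.fun)<99 else 0)
    return r.x
E
python3 - <<'E'
from fit import *
S,T="scene","top"
fit("panel",[(S,(-50,-30,12),(256.9,214.6)),(S,(50,-30,12),(249.4,246.9)),(S,(50,30,12),(274.9,250.4)),
(T,(-50,-30,12),(279.6,224.1)),(T,(50,-30,12),(278.9,191.9)),(T,(50,30,12),(258.9,192.4)),
(T,(100,80,12),(244.4,177.6)),(T,(100,-80,12),(293.6,176.6)),(T,(-100,-80,12),(295.6,238.4)),(T,(-100,80,12),(245.4,239.4)),
(S,(-100,-80,12),(241.4,199.1)),(S,(-100,80,12),(301.6,206.6)),(S,(100,80,12),(292.1,270.4)),(S,(100,-80,12),(225.1,262.6))],[.45,0,0])
fit("rack",[(S,(30,-80,65),(372.1,266.6)),(S,(30,80,65),(445.4,270.1)),(S,(-30,-80,65),(371.1,244.6)),
(T,(30,-80,65),(187.1,176.6)),(T,(-30,-80,65),(189.6,195.4)),(T,(-30,80,65),(138.4,201.1)),
(S,(0,50,129),(437.4,240.6)),(T,(0,50,129),(140.1,186.6)),(S,(0,50,67),(430.9,257.6)),
(T,(0,0,84),(160.1,187.4)),(T,(0,-50,84),(176.4,185.9)),(S,(0,0,84),(409.4,252)),(S,(0,-50,84),(386.2,250.8))],[.5,.3,0])
s=cv2.imread("pics/scene0.png");t=cv2.imread("pics/top0.png")
a=np.hstack([crop(s,110,170,80,100,5),crop(t,325,120,80,110,5)[:500]])
cv2.imwrite("pics/m2.png",a)
for n in(S,T): print(n,[(np.round(d["bbox"],1),round(d["conf"],2)) for d in arm.boxes_of(n,"collar_top")])
for uv in((370,200),): print(onplane(T,uv,.106))
print(onplane(S,(141,198),.106))
E
```

```text
panel ('scene',) [ 0.4964 -0.0107  0.0023]
panel ('top',) [ 0.497  -0.0099 -0.0015]
panel ('scene', 'top') [ 0.4967 -0.0104  0.0005]
[[0.1, 1.3], [0.2, 0.7], [-0.4, 0.1], [0.1, -0.6], [-0.1, 0.2], [1.0, 0.2], [-0.4, -0.1], [0.4, -0.4], [0.5, 0.5], [-0.3, 0.8], [-0.1, 0.1], [1.2, -0.7], [0.5, 0.0], [-0.5, -0.5]]
rack ('scene',) [0.5601 0.3213 0.084 ]
rack ('top',) [0.559  0.3201 0.0818]
rack ('scene', 'top') [0.5597 0.321  0.0824]
[[-0.1, -0.4], [0.8, -0.0], [-0.5, -0.3], [-0.4, -0.5], [-1.3, -0.3], [-0.9, -0.4], [-0.4, -0.1], [0.0, 0.2], [-0.3, -0.0], [0.4, 0.0], [0.2, -0.3], [-0.2, -0.1], [-0.0, -0.1]]
scene [(array([131. , 191.9, 150.8, 208.3]), 0.57)]
top [(array([363.1, 192.9, 376.9, 206.7]), 0.62), (array([327.9,  97.5, 495.3, 237.2]), 0.48)]
[ 0.50175861 -0.30870713  0.106     ]
[ 0.50986189 -0.30260234  0.106     ]
```

View pics/m2.png

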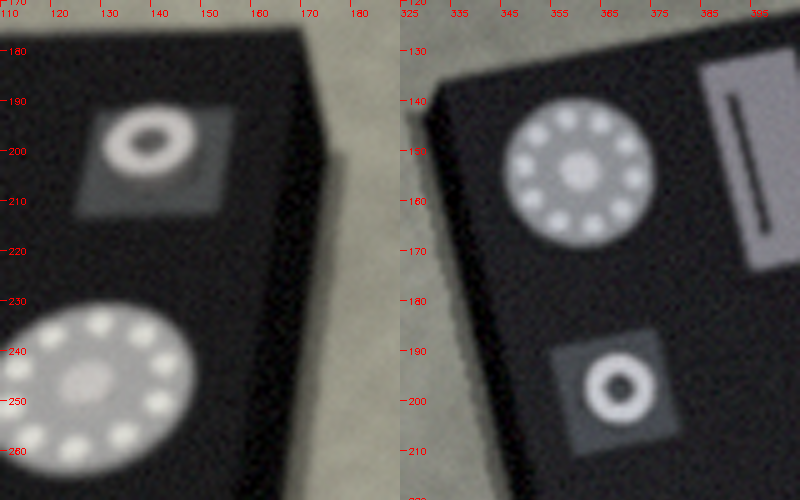

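The collar is a ring on a grey plate, centred at scene (139.6,197.4) and top (368.6,197.0). I'll raise the arm and turn the tool while locating it.

```bash
cat >> h.py <<'E'
def delta(target,yaw_y=None):
    s=arm.observe();R=s["tcp_rot"];p=s["position"]
    print("t",s["time"],"tcp",p.round(4),"yaw",np.arctan2(R[1,1],R[0,1]).round(4),"tilt",R[2].round(4),"F",s["force"].round(2),"w",s["grip_width"],"gf",s["grasp_force"])
    if target is not None: print("tool delta cm",(R.T@(np.array(target)-p)*100).round(2))
    if yaw_y is not None: print("tool rz",-(yaw_y-np.arctan2(R[1,1],R[0,1])))
E
python3 - <<'E'
from h import *
a=onplane("scene",(139.6,197.4),.106);b=onplane("top",(368.6,197.),.106);print(a,b,(a+b)/2)
c,s=np.cos(.0824),np.sin(.0824);print("swab",.5597-s*.05,.321+c*.05)
for u,v in((328,140),(444,120)):pass
E
```

```text
[ 0.50850171 -0.3064957   0.106     ] [ 0.51084628 -0.30499349  0.106     ] [ 0.50967399 -0.3057446   0.106     ]
swab 0.555584660719327 0.370830352021684
```

Request:
jog_arm --pt "0 0 -3 0 0 -0.172" --pt "0 0 -3 0 0 -0.172" --pt "0 0 -3 0 0 -0.172" --pt "0 0 -3 0 0 -0.172" --pt "0 0 -2 0 0 -0.172" --pt "0 0 -1 0 0 -0.172" --pt "0 0 0 0 0 -0.172" --pt "0 0 0 0 0 -0.17" --pt "0 0 0 0 0 0" --claw 0

```text
time: 1.92
position: [0.1724, -0.6007, 0.3812]
tcp_rot: [[-0.082, 0.997, 0.0], [0.997, 0.082, 0.0], [0.0, 0.0, -1.0]]
force: [0.7, 0.0, -0.2]
grip_width: 0.0851
grasp_force: 0.0
```

Request:
jog_arm --pt "4.4 4 0 0 0 0" --pt "4.4 4 0 0 0 0" --pt "4.4 4 0 0 0 0" --pt "4.4 4 0 0 0 0" --pt "4.4 4 0 0 0 0" --pt "4.4 4 0 0 0 0" --pt "4.4 4 0 0 0 0" --pt "4.4 4 0 0 0 0" --pt "5 1 0 0 0 0" --pt "5 1 0 0 0 0" --pt "5 1 0 0 0 0" --pt "5 1 0 0 0 0"

```text
time: 3.42
position: [0.4856, -0.0192, 0.3815]
tcp_rot: [[-0.078, 0.997, 0.001], [0.997, 0.078, -0.0], [-0.0, 0.001, -1.0]]
force: [1.0, -0.6, -0.3]
grip_width: 0.0856
grasp_force: 0.0
```

Request:
jog_arm --pt "5 1.2 0 0 0 0" --pt "5 1.2 0 0 0 0" --pt "5 1.2 0 0 0 0" --pt "5 1.2 0 0 0 0" --pt "5 1.2 0 0 0 0" --pt "5 1.2 0 0 0 0" --pt "4 1.2 0 0 0 0" --pt "2 0.5 0 0 0 0" --pt "0 0 0 0 0 0" --pt "0 0 0 0 0 0"

```text
time: 4.68
position: [0.5446, 0.3445, 0.3813]
tcp_rot: [[-0.08, 0.997, 0.0], [0.997, 0.08, -0.001], [-0.001, 0.0, -1.0]]
force: [0.2, 0.9, -0.5]
grip_width: 0.0855
grasp_force: 0.0
```

```bash
python3 - <<'E'
from h import *
delta([.5556,.3708,.15],.0824)
E
```

```text
t 4.675 tcp [0.5446 0.3445 0.3813] yaw 0.0803 tilt [-7.e-04  2.e-04 -1.e+00] F [ 0.15  0.95 -0.46] w 0.0854885456743347 gf 0.0
tool delta cm [ 2.55  1.3  23.13]
tool rz -0.0020539931326598454
```

Request:
jog_arm --pt "2.5 1.3 0 0 0 0" --pt "0 0 5 0 0 0" --pt "0 0 5 0 0 0" --pt "0 0 5 0 0 0" --pt "0 0 4 0 0 0" --pt "0 0 3 0 0 0" --pt "0 0 1 0 0 0" --pt "0 0 0 0 0 0" --pt "0 0 0 0 0 0"

```text
time: 5.8
position: [0.556, 0.3717, 0.153]
tcp_rot: [[-0.082, 0.997, 0.002], [0.997, 0.082, 0.001], [0.001, 0.002, -1.0]]
force: [-0.5, 0.0, -0.5]
grip_width: 0.0855
grasp_force: 0.0
```

```bash
python3 - <<'E'
from h import *
delta([.5556,.3708,.086],.0824)
a=arm.grab_frame("scene");b=arm.grab_frame("top")
cv2.imwrite("pics/m3.png",np.hstack([crop(a,370,180,100,110,4),crop(b,100,140,100,110,4)]))
E
```

```text
t 5.8 tcp [0.556  0.3717 0.153 ] yaw 0.0822 tilt [ 0.0013  0.0021 -1.    ] F [-0.47  0.04 -0.47] w 0.08545090580961644 gf 0.0
tool delta cm [-0.1  -0.06  6.7 ]
tool rz -0.0002487394851310304
```

View pics/m3.png

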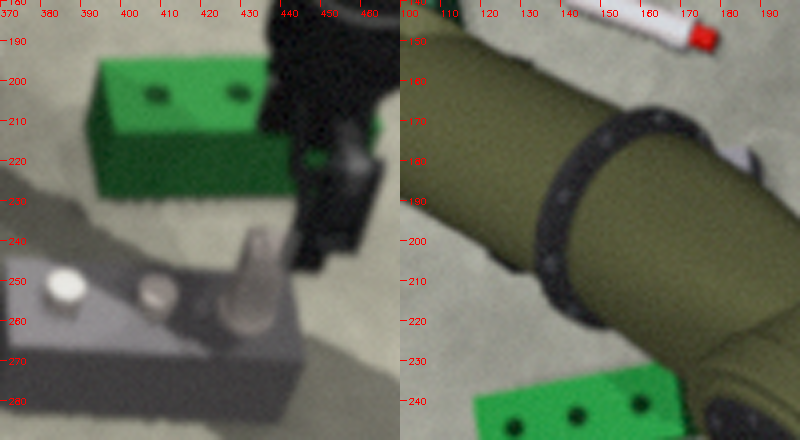

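The scene view shows the swab at (435,240) with finger tips around (450,245). The top view is hidden by the arm. I'll check where the fingers should project.

```bash
python3 - <<'E'
from h import *
s=arm.observe();p=s["position"];R=s["tcp_rot"]
for d in(-.057,-.043,0,.043,.057):
    for up in (0,.013): print(d,up,proj("scene",p+R[:,1]*d-R[:,2]*up).round(1), end=" ")
print(proj("scene",[.5556,.3708,.129]))
E
```

```text
-0.057 0 [[436.4 212.9]] -0.057 0.013 [[437.8 209. ]] -0.043 0 [[437.3 217.9]] -0.043 0.013 [[438.7 213.9]] 0 0 [[440.2 233.6]] 0 0.013 [[441.6 229.7]] 0.043 0 [[443.2 250.2]] 0.043 0.013 [[444.7 246.4]] 0.057 0 [[444.2 255.8]] 0.057 0.013 [[445.7 252. ]] [[437.0224713  240.47119316]]
```

Request:
jog_arm --pt "-0.1 -0.05 2 0 0 0" --pt "0 0 2 0 0 0" --pt "0 0 1.5 0 0 0" --pt "0 0 1 0 0 0" --pt "0 0 0 0 0 0" --pt "0 0 0 0 0 0"

```text
time: 6.65
position: [0.5551, 0.3707, 0.0868]
tcp_rot: [[-0.083, 0.997, 0.0], [0.997, 0.083, 0.001], [0.001, 0.001, -1.0]]
force: [-0.4, 0.2, 0.0]
grip_width: 0.0853
grasp_force: 0.0
```

Request:
jog_arm --pt "0 0 0 0 0 0" --pt "0 0 0 0 0 0" --pt "0 0 0 0 0 0" --pt "0 0 0 0 0 0" --pt "0 0 0 0 0 0" --pt "0 0 0 0 0 0" --pt "0 0 0 0 0 0" --pt "0 0 0 0 0 0" --claw 255

```text
time: 7.65
position: [0.555, 0.3705, 0.0866]
tcp_rot: [[-0.083, 0.997, 0.0], [0.997, 0.083, 0.0], [0.0, 0.0, -1.0]]
force: [-1.0, -1.6, 4.8]
grip_width: 0.0216
grasp_force: 59.1
```

```bash
python3 - <<'E'
from h import *
delta([.5556,.3708,.086],.0824)
E
```

```text
t 7.65 tcp [0.555  0.3705 0.0866] yaw 0.083 tilt [ 3.e-04  4.e-04 -1.e+00] F [-1.03 -1.64  4.76] w 0.021597810741916936 gf 59.12296772003174
tool delta cm [0.02 0.06 0.06]
tool rz 0.0006122375921744638
```

Request:
jog_arm --pt "0 0 -0.5 0 0 0" --pt "0 0 -1 0 0 0" --pt "0 0 -2 0 0 0" --pt "0 0 -3 0 0 0" --pt "0 0 -3 0 0 0" --pt "0 0 -3 0 0 0" --pt "0 0 -1.5 0 0 0" --pt "0 0 0 0 0 0" --pt "0 0 0 0 0 0"

```text
time: 8.78
position: [0.5546, 0.3698, 0.2252]
tcp_rot: [[-0.083, 0.997, -0.001], [0.997, 0.083, -0.001], [-0.001, -0.001, -1.0]]
force: [0.5, -0.9, -0.8]
grip_width: 0.0211
grasp_force: 58.7
```

```bash
python3 - <<'E'
from h import *
a=arm.grab_frame("scene")
cv2.imwrite("pics/m4.png",crop(a,380,130,100,140,4))
p=arm.observe()["position"]
for z in (-.0776,-.0216,.042): print(proj("scene",p+[0,0,z]))
delta([.5,-.0, .2],0)
# seam points, camera frame
P=np.array([.4967,-.0104]);print([(P+np.array(m)/1000).round(4) for m in((-50,-30),(50,-30),(50,30))])
E
```

```text
[[438.50089126 234.68252679]]
[[444.93506942 217.45130897]]
[[452.9082155  196.08422251]]
t 8.825 tcp [0.5546 0.3698 0.225 ] yaw 0.0831 tilt [-0.0013 -0.0017 -1.    ] F [ 1.04  0.51 -0.94] w 0.02115861509765969 gf 58.67192208766937
tool delta cm [-36.39  -8.5    2.56]
tool rz 0.0830579873060632
[array([ 0.4467, -0.0404]), array([ 0.5467, -0.0404]), array([0.5467, 0.0196])]
```

View pics/m4.png

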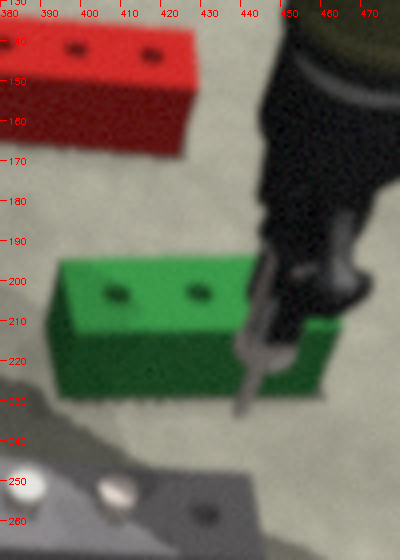

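The swab hangs upright in the gripper: bud at (439.5,234), predicted (438.5,234.7), and its hole at (431,258) is empty. Next I'll move to the start of the seam.

Request:
jog_arm --pt "0 0 0 0 0 0.083" --pt "-2.5 -0.6 0 0 0 0" --pt "-5 -1.3 0 0 0 0" --pt "-5 -1.3 0 0 0 0" --pt "-5 -1.3 0 0 0 0" --pt "-5 -1.3 0 0 0 0" --pt "-5 -1.3 0 0 0 0" --pt "-5 -1.3 0 0 0 0" --pt "-5 -1.3 0 0 0 0" --pt "-3 -1 0 0 0 0" --pt "-0.5 -0.1 0 0 0 0" --pt "0 0 0 0 0 0"

```text
time: 10.32
position: [0.4469, -0.0393, 0.226]
tcp_rot: [[0.0, 1.0, -0.0], [1.0, -0.0, 0.001], [0.001, -0.0, -1.0]]
force: [-0.3, 0.5, -0.2]
grip_width: 0.0211
grasp_force: 58.8
```

Request:
jog_arm --pt "0 0 0 0 0 0" --pt "0 0 3 0 0 0" --pt "0 0 4 0 0 0" --pt "0 0 3 0 0 0" --pt "0 0 1 0 0 0" --pt "0 0 0 0 0 0" --pt "0 0 0 0 0 0" --pt "0 0 0 0 0 0"

```text
time: 11.32
position: [0.4475, -0.0397, 0.1172]
tcp_rot: [[0.0, 1.0, 0.002], [1.0, -0.0, -0.0], [-0.0, 0.002, -1.0]]
force: [1.0, 0.3, -1.5]
grip_width: 0.0214
grasp_force: 58.8
```

```bash
python3 - <<'E'
from h import *
delta([.4461,-.0407,.0866],0)
E
```

```text
t 11.325 tcp [ 0.4475 -0.0397  0.1172] yaw -0.0002 tilt [-4.0e-04  1.8e-03 -1.0e+00] F [ 0.97  0.3  -1.53] w 0.02136401221445824 gf 58.818714022636414
tool delta cm [-0.1  -0.15  3.06]
tool rz -0.00022649184250057166
```

Request:
jog_arm --pt "-0.1 -0.15 1 0 0 0" --pt "0 0 1 0 0 0" --pt "0 0 0.4 0 0 0" --pt "0 0 0 0 0 0" --pt "0 0 0 0 0 0"

```text
time: 11.95
position: [0.4455, -0.0405, 0.0923]
tcp_rot: [[-0.0, 1.0, 0.0], [1.0, 0.0, 0.0], [0.0, 0.0, -1.0]]
force: [-0.1, 0.2, -1.1]
grip_width: 0.021
grasp_force: 58.8
```

```bash
python3 - <<'E'
from h import *
delta([.4461,-.0407,.0866],0)
a=arm.grab_frame("scene")
cv2.imwrite("pics/m5.png",crop(a,215,160,100,115,5))
p=arm.observe()["position"]
for z in (-.0776,-.0216): print(proj("scene",p+[0.0006,.0003,z]))
print(proj("scene",[[.4467,-.0404,.012],[.5467,-.0404,.012],[.5467,.0196,.012]]))
E
```

```text
t 11.95 tcp [ 0.4455 -0.0405  0.0923] yaw 0.0002 tilt [ 2.e-04  1.e-04 -1.e+00] F [-0.11  0.21 -1.06] w 0.020989109899454236 gf 58.81732642650604
tool delta cm [-0.02  0.06  0.57]
tool rz 0.00019351428677323015
[[257.02665081 215.00792278]]
[[256.19158525 200.06641846]]
[[256.97412114 215.88933439]
 [249.60358749 247.53717887]
 [274.44746399 250.49957539]]
```

View pics/m5.png

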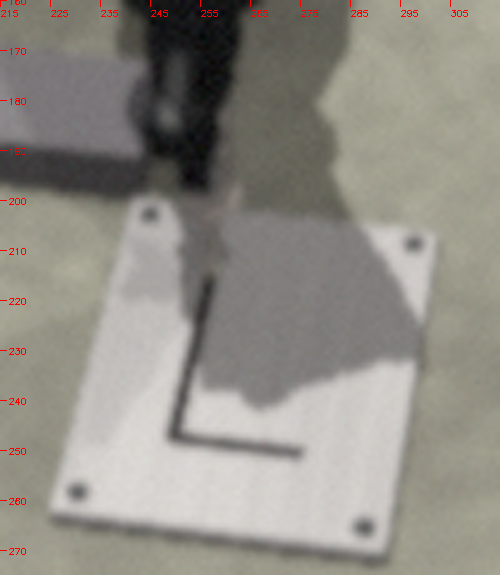

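The bud is just above the seam start at (257.5,214). I'll press lightly and compare averaged force before and after.

```bash
cat >> h.py <<'E'
def favg(n=10):
    F=[]
    for _ in range(n): arm.grab_frame("top");s=arm.observe();F.append(np.r_[s["force"],s["position"]])
    F=np.array(F);print("avg",F.mean(0).round(4),"sd",F.std(0).round(4))
E
python3 -c "
from h import *
favg()"
```

```text
avg [ 0.3383 -0.3861 -1.0665  0.4455 -0.0407  0.0924] sd [4.299e-01 4.280e-01 4.568e-01 1.000e-04 0.000e+00 1.000e-04]
```

Request:
jog_arm --pt "0 0.06 0.2 0 0 0" --pt "0 0 0.2 0 0 0" --pt "0 0 0.2 0 0 0" --pt "0 0 0 0 0 0" --pt "0 0 0 0 0 0"

```text
time: 13.12
position: [0.4461, -0.0406, 0.0863]
tcp_rot: [[-0.0, 1.0, 0.0], [1.0, 0.0, 0.0], [0.0, 0.0, -1.0]]
force: [1.1, 0.3, -0.5]
grip_width: 0.0212
grasp_force: 58.9
```

```bash
python3 -c "
from h import *
favg()"
```

```text
avg [ 0.4379 -0.2511  0.1959  0.4461 -0.0406  0.0863] sd [0.572  0.4316 0.4263 0.     0.     0.    ]
```

Request:
jog_arm --pt "0 0.2 0 0 0 0" --pt "0 0.4 0 0 0 0" --pt "0 0.4 0 0 0 0" --pt "0 0.4 0 0 0 0" --pt "0 0.4 0 0 0 0" --pt "0 0.4 0 0 0 0" --pt "0 0.4 0 0 0 0" --pt "0 0.4 0 0 0 0" --pt "0 0.4 0 0 0 0" --pt "0 0.4 0 0 0 0" --pt "0 0.4 0 0 0 0" --pt "0 0.4 0 0 0 0"

```text
time: 15.12
position: [0.4923, -0.0406, 0.0863]
tcp_rot: [[-0.0, 1.0, 0.0], [1.0, 0.0, 0.0], [0.0, 0.0, -1.0]]
force: [-1.1, -0.7, 0.1]
grip_width: 0.0211
grasp_force: 58.9
```

```bash
python3 -c "
from h import *
favg(6);delta([.5461,-.0407,.0863],0)"
```

```text
avg [ 0.7503 -0.0626  0.2829  0.4927 -0.0406  0.0864] sd [4.670e-01 5.115e-01 1.773e-01 3.000e-04 0.000e+00 0.000e+00]
t 15.425 tcp [ 0.4923 -0.0406  0.0864] yaw 0.0 tilt [ 2.e-04  7.e-04 -1.e+00] F [-0.    0.16 -0.09] w 0.02138964262856896 gf 58.919439911842346
tool delta cm [-0.01  5.38  0.02]
tool rz 1.4048260269905024e-05
```

Contact is steady at about 1.3 N above baseline, so I'll continue to the corner and along the short leg.

Request:
jog_arm --pt "0 0.4 0 0 0 0" --pt "0 0.5 0 0 0 0" --pt "0 0.5 0 0 0 0" --pt "0 0.5 0 0 0 0" --pt "0 0.5 0 0 0 0" --pt "0 0.5 0 0 0 0" --pt "0 0.5 0 0 0 0" --pt "0 0.5 0 0 0 0" --pt "0 0.5 0 0 0 0" --pt "0 0.5 0 0 0 0" --pt "0 0.4 0 0 0 0" --pt "0 0.1 0 0 0 0"

```text
time: 16.92
position: [0.5464, -0.0406, 0.0863]
tcp_rot: [[0.0, 1.0, 0.0], [1.0, -0.0, 0.0], [0.0, 0.0, -1.0]]
force: [-0.8, -0.6, 0.6]
grip_width: 0.0216
grasp_force: 58.9
```

```bash
python3 -c "
from h import *
favg(6);delta([.5461,.0193,.0863],0)"
```

```text
avg [ 0.1486 -0.2386  0.2499  0.5463 -0.0406  0.0864] sd [0.532  0.3542 0.257  0.     0.     0.    ]
t 17.225 tcp [ 0.5462 -0.0406  0.0864] yaw -0.0 tilt [ 1.e-04  7.e-04 -1.e+00] F [ 0.15 -0.04  0.55] w 0.02154509214896284 gf 58.92029821872711
tool delta cm [ 5.99 -0.01  0.01]
tool rz -1.9168187764429693e-05
```

Request:
jog_arm --pt "0.2 0 0 0 0 0" --pt "0.5 0 0 0 0 0" --pt "0.5 0 0 0 0 0" --pt "0.5 0 0 0 0 0" --pt "0.5 0 0 0 0 0" --pt "0.5 0 0 0 0 0" --pt "0.5 0 0 0 0 0" --pt "0.5 0 0 0 0 0" --pt "0.5 0 0 0 0 0" --pt "0.5 0 0 0 0 0" --pt "0.5 0 0 0 0 0" --pt "0.5 0 0 0 0 0"

```text
time: 18.73
position: [0.546, 0.0167, 0.0863]
tcp_rot: [[0.0, 1.0, -0.0], [1.0, -0.0, 0.0], [0.0, -0.0, -1.0]]
force: [-0.3, -1.1, -0.0]
grip_width: 0.0214
grasp_force: 58.9
```

Request:
jog_arm --pt "0.2 0 0 0 0 0" --pt "0.1 0 0 0 0 0" --pt "0 0 0 0 0 0" --pt "0 0 0 0 0 0"

```text
time: 19.23
position: [0.546, 0.0194, 0.0863]
tcp_rot: [[0.0, 1.0, 0.0], [1.0, -0.0, 0.0], [0.0, 0.0, -1.0]]
force: [-0.6, 0.1, 0.0]
grip_width: 0.0217
grasp_force: 58.9
```

```bash
python3 -c "
from h import *
favg(6);delta([.5461,.0193,.0863],0)"
```

```text
avg [ 0.0274  0.1212 -0.0587  0.546   0.0194  0.0863] sd [0.3502 0.4711 0.2598 0.     0.     0.    ]
t 19.525 tcp [0.546  0.0194 0.0863] yaw -0.0 tilt [ 1.e-04  0.e+00 -1.e+00] F [ 0.04  0.64 -0.11] w 0.021404022455335268 gf 58.91882300376892
tool delta cm [-0.01  0.01 -0.  ]
tool rz -1.3061087209685446e-05
```

Request:
jog_arm --pt "0 0 -0.5 0 0 0" --pt "0 0 -1.5 0 0 0" --pt "0 0 -3 0 0 0" --pt "0 0 -4 0 0 0" --pt "0 0 -4 0 0 0" --pt "0 0 -2 0 0 0" --pt "-2 -0.3 0 0 0 0" --pt "-4 -0.5 0 0 0 0" --pt "-5 -0.6 0 0 0 0" --pt "-5 -0.6 0 0 0 0" --pt "-5 -0.6 0 0 0 0" --pt "-5 -0.6 0 0 0 0"

```text
time: 21.02
position: [0.5136, -0.2421, 0.2375]
tcp_rot: [[-0.0, 1.0, 0.001], [1.0, 0.0, -0.0], [-0.0, 0.001, -1.0]]
force: [0.8, 0.8, -1.4]
grip_width: 0.0213
grasp_force: 58.9
```

Request:
jog_arm --pt "-4 -0.4 0 0 0 0" --pt "-2 -0.1 0 0 0 0" --pt "-0.5 0 0 0 0 0" --pt "0 0 0 0 0 0" --pt "0 0 0 0 0 0" --pt "0 0 0 0 0 0"

```text
time: 21.78
position: [0.5094, -0.3044, 0.2366]
tcp_rot: [[-0.002, 1.0, 0.0], [1.0, 0.002, 0.0], [0.0, 0.0, -1.0]]
force: [0.0, 0.2, -0.6]
grip_width: 0.0216
grasp_force: 58.9
```

```bash
python3 -c "
from h import *
delta([.5091,-.306,.195],0)"
```

```text
t 21.775 tcp [ 0.5094 -0.3044  0.2366] yaw 0.002 tilt [ 1.e-04  2.e-04 -1.e+00] F [ 0.01  0.18 -0.65] w 0.021609001831809468 gf 58.87942850589752
tool delta cm [-0.16 -0.03  4.16]
tool rz 0.0019741804450853118
```

Request:
jog_arm --pt "-0.16 0 1 0 0 0.002" --pt "0 0 2 0 0 0" --pt "0 0 1.2 0 0 0" --pt "0 0 0.3 0 0 0" --pt "0 0 0 0 0 0" --pt "0 0 0 0 0 0"

```text
time: 22.52
position: [0.5094, -0.3073, 0.1919]
tcp_rot: [[0.002, 1.0, 0.001], [1.0, -0.002, -0.0], [-0.0, 0.001, -1.0]]
force: [-0.1, 0.4, -0.6]
grip_width: 0.0214
grasp_force: 58.9
```

```bash
python3 -c "
from h import *
delta([.5091,-.306,.19],0)
a=arm.grab_frame('scene');b=arm.grab_frame('top')
cv2.imwrite('pics/m6.png',np.hstack([crop(a,110,150,66,80,6),crop(b,335,160,66,80,6)]))
p=arm.observe()['position']
for z in (-.0776,-.0216): print(proj('scene',p+[0.0006,.0003,z]))
print(proj('scene',[.5097,-.3057,.106]))
"
```

```text
t 22.525 tcp [ 0.5094 -0.3073  0.1919] yaw -0.002 tilt [-4.e-04  9.e-04 -1.e+00] F [-0.12  0.44 -0.63] w 0.02135431519553605 gf 58.87978255748749
tool delta cm [ 0.13 -0.03  0.19]
tool rz -0.0019838294316512056
[[138.45532442 195.44013182]]
[[133.2315137  178.65901047]]
[[139.75891768 197.80896187]]
```

View pics/m6.png

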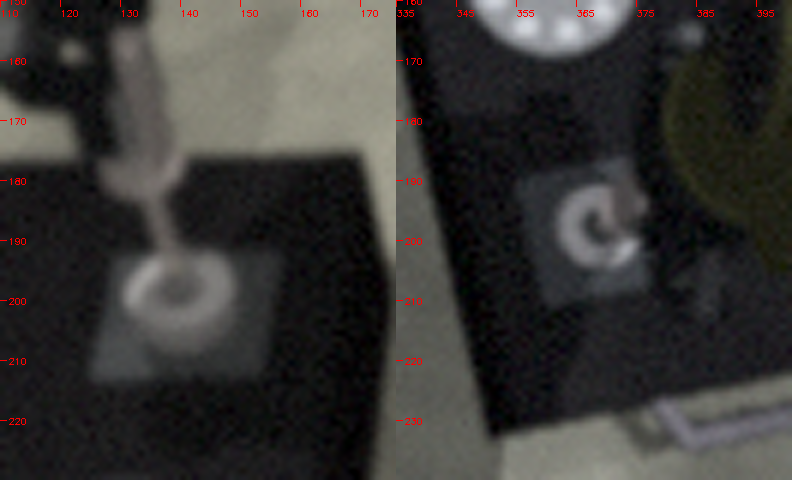

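The bud tip at about (138.5,194.5) is right above the bore (139.7,198), and the top view agrees. I'll correct by 1.3 mm and insert gently.

Request:
jog_arm --pt "0.13 -0.03 0 0 0 -0.002" --pt "0 0 0 0 0 0" --pt "0 0 0.4 0 0 0" --pt "0 0 0.4 0 0 0" --pt "0 0 0.4 0 0 0" --pt "0 0 0.4 0 0 0" --pt "0 0 0.4 0 0 0" --pt "0 0 0 0 0 0"

```text
time: 23.62
position: [0.5085, -0.3059, 0.1709]
tcp_rot: [[0.0, 1.0, -0.001], [1.0, -0.0, 0.0], [0.0, -0.001, -1.0]]
force: [0.3, -0.2, -0.8]
grip_width: 0.0211
grasp_force: 58.9
```

```bash
python3 -c "
from h import *
favg(4);delta([.5091,-.306,.135],0)"
```

```text
avg [ 0.2937  0.0322 -0.6413  0.5088 -0.3059  0.1713] sd [3.867e-01 2.719e-01 6.193e-01 1.000e-04 0.000e+00 1.000e-04]
t 23.825 tcp [ 0.5088 -0.306   0.1715] yaw 0.0 tilt [-1.e-04  3.e-04 -1.e+00] F [-0.15 -0.12 -1.34] w 0.0213927001338195 gf 58.878552317619324
tool delta cm [-0.    0.03  3.65]
tool rz 3.72747426766381e-05
```

Request:
jog_arm --pt "0 0 0.4 0 0 0" --pt "0 0 0.6 0 0 0" --pt "0 0 0.6 0 0 0" --pt "0 0 0.6 0 0 0" --pt "0 0 0.6 0 0 0" --pt "0 0 0.6 0 0 0" --pt "0 0 0.3 0 0 0" --pt "0 0 0 0 0 0" --pt "0 0 0 0 0 0"

```text
time: 24.95
position: [0.5089, -0.306, 0.1345]
tcp_rot: [[-0.0, 1.0, 0.0], [1.0, 0.0, -0.0], [-0.0, 0.0, -1.0]]
force: [0.2, 0.0, -1.5]
grip_width: 0.0212
grasp_force: 58.9
```

```bash
python3 -c "
from h import *
favg(6);delta([.5091,-.306,.1276],0)"
```

```text
avg [ 0.1608 -0.2508 -0.733   0.5088 -0.306   0.1345] sd [0.5423 0.1725 0.4334 0.     0.     0.    ]
t 25.25 tcp [ 0.5088 -0.306   0.1344] yaw -0.0 tilt [-1.e-04  2.e-04 -1.e+00] F [-0.91 -0.38 -1.37] w 0.021234387439650764 gf 58.878246545791626
tool delta cm [-0.    0.03  0.68]
tool rz -2.064731059931298e-05
```

Request:
jog_arm --pt "0 0 0.3 0 0 0" --pt "0 0 0.3 0 0 0" --pt "0 0 0.2 0 0 0" --pt "0 0 0.2 0 0 0" --pt "0 0 0.2 0 0 0" --pt "0 0 0.2 0 0 0" --pt "0 0 0 0 0 0" --pt "0 0 0 0 0 0"

```text
time: 26.25
position: [0.5086, -0.306, 0.1206]
tcp_rot: [[0.0, 1.0, -0.0], [1.0, -0.0, -0.0], [-0.0, -0.0, -1.0]]
force: [-2.2, 0.3, 5.2]
grip_width: 0.0212
grasp_force: 59.7
```

```bash
python3 -c "
from h import *
favg(8);delta([.5091,-.306,.1176],0)"
```

```text
avg [-2.482   0.8758  6.2456  0.5086 -0.306   0.1206] sd [0.2809 0.4718 0.3639 0.     0.     0.    ]
t 26.65 tcp [ 0.5086 -0.306   0.1206] yaw -0.0001 tilt [-3.e-04 -0.e+00 -1.e+00] F [-2.2   1.85  6.69] w 0.021446385198756843 gf 59.72940981388092
tool delta cm [-0.    0.05  0.3 ]
tool rz -8.764786054385034e-05
```

Request:
jog_arm --pt "0 0 0.1 0 0 0" --pt "0 0 0.1 0 0 0" --pt "0 0 0.1 0 0 0" --pt "0 0 0 0 0 0" --pt "0 0 0 0 0 0"

```text
time: 27.28
position: [0.5086, -0.306, 0.1178]
tcp_rot: [[0.0, 1.0, 0.0], [1.0, -0.0, -0.0], [-0.0, 0.0, -1.0]]
force: [-2.7, 0.2, 7.4]
grip_width: 0.0215
grasp_force: 59.9
```

```bash
python3 -c "
from h import *
favg(8)"
```

```text
avg [-2.8055  0.5904  7.8142  0.5087 -0.306   0.1178] sd [0.3794 0.5722 0.4005 0.     0.     0.    ]
```

Request:
jog_arm --pt "0 0 0.05 0 0 0" --pt "0 0 0.05 0 0 0" --pt "0 0 0 0 0 0" --pt "0 0 0 0 0 0"

```text
time: 28.18
position: [0.5087, -0.306, 0.1175]
tcp_rot: [[0.0, 1.0, 0.0], [1.0, -0.0, -0.001], [-0.001, 0.0, -1.0]]
force: [-4.0, 0.5, 13.8]
grip_width: 0.0212
grasp_force: 60.8
```

```bash
python3 -c "
from h import *
favg(8)"
```

```text
avg [-4.322   1.2135 13.2217  0.5087 -0.306   0.1175] sd [0.7361 0.5835 0.5299 0.     0.     0.    ]
```

The force jumped to about 14 N with almost no further travel, so the collar is on its stop. Handing in while holding.

```bash
python3 -c "
from workcell import arm
print(arm.close_job())"
```

```text
the job is handed in; nothing more can be done
None
```

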